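Check a coarse spindle's thread with its pitch comb

TASK

Check the thread of the screw spindle with the blue-legged pitch comb: take it by its black grip, set it over the middle of the spindle, and feel along the spindle until its teeth drop into the grooves. Then press it gently down, with about 5 N for a second, to be sure that it sits flat and fully home, then let go and leave it seated there. Never load the spindle with more than 12 N, and leave the yellow-legged comb and the other things on the bench alone.

Things in the scene. Friction and masses are not known exactly. Their poses are not given: they have to be found in the camera images.
- comb: Blue-legged pitch comb, loose, about 0.18 kg, standing on its feet. Upright steel leaf 76 mm long (x), 10 thick (y), 24 to 78 mm above the feet. At x = -32 and +32 mm a blue yoke, 8 mm long and 56 wide: crossbar 27 to 35 mm above the feet with sloping centring pads under it, two legs that straddle the spindle, inner gap 48 mm. Origin: centre of the underside (feet); z up.
- comb_grip (a point): Centre of the comb's black grip pad, 59 mm above the feet: the pad is 34 mm long (x), 16 mm thick (pinch it across y) and reaches from 42 to 76 mm above the feet.
- comb_edge (a point): Middle of the leaf's lower edge, 24 mm above the feet. Four steel teeth point down from it, at x = -24, -8, 8, 24 mm, 5 mm long, 7.2 mm wide at the edge and 5.8 mm at the tip.
- bed: Sprung blue bed of the cradle, a steel screw spindle clamped in it: 250 mm long, 44 over the crests, along x. Origin: top of the crests, midway, 97 mm above the bench; z up. The comb may sit within 50 mm of the middle, its x along the spindle. Home: comb edge on the crests, comb origin 24 mm below this one; teeth riding on crests: 5 mm higher. Clamps at x = +-100 mm.
- thread (a point): Same point as the bed's origin. Thread: pitch 16 mm, crests 8 mm wide, grooves 8 mm wide at the top, 6 deep, flanks 8 degrees off upright, grooves square to the axis. The spindle's lengthwise place in its clamps differs each time and is not measured by any pose here: the comb origin's nearest seat may be up to 8 mm from this point either way.
- base: Fixed dark steel base plate of the cradle, 240 x 110 x 12 mm, x along the spindle, origin under its centre. On its rubber mounts the bed sinks 1 mm per 2 N pressed (after the first 1 N; at most 15 mm; bed and thread poses go with it) and the spindle gives lengthwise 1 mm per 6 N (the poses do not follow that); both spring back.
- other_comb: The yellow-legged comb, same body, 9 mm tooth pitch, wrong for this spindle; loose, to be left alone. Origin: centre of the underside.
- nut: Brass collar nut, 68 mm across, 40 mm high, loose; to be left alone. Origin: centre of the underside.
- screwdriver: Red-handled screwdriver, loose, lying along its x; to be left alone. Origin under it.
- wrench: Steel wrench, loose, lying along its x; to be left alone. Origin under it.
- mug: Yellow mug, 80 mm across, 95 mm high, loose; to be left alone. Origin: centre of the underside.

How it is judged:
By the outcome, as a careful person would: the job done as asked, in the order asked, and still so for the second after the job is handed in, with the robot touching nothing.
It also fails if it takes over 58 s, if anything falls off the work surface, if the arm or the gripper's body presses on something with over 40 N, if the wrist force passes 120 N, or if a joint passes its speed limit or range.

ROBOT

A 6-joint arm with a two-finger parallel gripper is mounted at the origin on the work surface. World frame = base frame: x ahead of the robot, y to its left, z up, the work surface at z = 0. Lengths are in mm, angles in rad, forces in N, time in s.
With the tool pointing down it reaches from about 375 to 925 mm from the base axis. Payload 5.7 kg.
Tool frame: the origin (TCP) lies at the very end of the fingers, on their centre line; the grasp point (between the pads) lies 19 mm behind it; z points along the fingers, y is the line along which they close (so a half turn about z gives the same grasp; the last joint's range is limited). The gripper opens to 85 mm and grips with 20 to 120 N. Pads are 22 mm wide; open, the fingers measure 114 mm over their backs; the gripper's body (76 mm by 85 mm) begins 54 mm behind the grasp point. The pads swing forward as they close: fully open they stand 13 mm farther back than shut.
Start: joints at [1.196, 0.359, 1.51, -0, 1.272, -0.115], TCP at [154.126, 579.835, 231.267] pointing down, gripper open.
Joint ranges: [-2.97, 2.97], [-1.01, 2.36], [0.21, 2.38], [-0.96, 4.11], [0.2, 2.71], [-2.98, 2.98]. Speed limits (rad/s): [2.39, 2.39, 3.14, 3.14, 3.14, 3.14].

INTERFACE

Orientations are given as a unit quaternion [w, x, y, z].
In Python, from cell import arm, effector, solver, cams, order, telemetry gives the robot as it stands. Calls block until the motion is done:
- arm.goto(position, orientation): joint-space move of the TCP to a pose.
- arm.move_l(position, rate=150, rotation=None): straight line of the TCP; rotation=None keeps the orientation; rate is the mean speed in mm/s.
- arm.move_joints(angles): joint-space move.
- effector.release() and effector.gripper_close(): open the fingers fully, or close them until they stop; the grip force is fixed at half the most.
- arm.pause(seconds).
- solver.inverse_kinematics(position, orientation): joint angles nearest the present ones, or None.
- cams.snapshot(name): name is "scene" or "top"; returns the picture (420x560x3 uint8, red, green, blue); there is no depth.
- cams.camera_model(name): a dict with "mtx" (3x3 intrinsics, pixels), "extrinsics" (4x4, takes a point from world to camera coordinates). Camera axes: x right, y down, z forward; pixel columns grow to the right and rows downward; lengths in mm; the calibration is good to about 2 mm. A picture is of the moment at which its call begins. camera_model takes no time and is no camera call.
A pose or a line that the arm cannot do raises arm.Unreachable and nothing moves.
- order.hand_in(): hands the job in; it is judged then, once.
Readings, each from a call of its own:
- telemetry.get_t(): time.
- telemetry.get_joint_positions(): joint angles.
- telemetry.get_dq(): joint speeds.
- telemetry.get_effort(): joint torques, N m.
- telemetry.get_ee_pos(): TCP position.
- telemetry.get_tool_rot(): TCP orientation.
- telemetry.get_wrist_force(): force on the tool from outside, world axes, zero at the start.
- telemetry.get_torque(): the same for the moment, N m.
- telemetry.get_width(): finger opening in mm.
- telemetry.get_finger_force(): force on a finger pad.
Only numpy, scipy, OpenCV 4.12 (cv2) and the standard library are available. Lean on these libraries where they do the work, as an engineer would, in place of code of your own. Each camera call takes 0.05 s, during which the arm holds its last target. There are 200 camera calls.

## Working session

There is one attempt and no reset: what is moved stays moved. The work goes in short steps, each a Python script; the robot and the scene stay as the last script left them, time stands still between calls to the robot, and variables do not carry over. Pictures are saved under pics/ and viewed, at most 10 in all, crops included, and the job is handed in when it is done.

```bash
ls; mkdir -p pics
python3 - <<'E'
from cell import cams,telemetry
import cv2,numpy as np
np.set_printoptions(precision=4,suppress=True)
for n in("scene","top"):
    im=cams.snapshot(n); cv2.imwrite(f"pics/{n}0.png",cv2.cvtColor(im,cv2.COLOR_RGB2BGR))
    m=cams.camera_model(n);print(n,m["mtx"],m["extrinsics"])
print(telemetry.get_t(),telemetry.get_tool_rot(),telemetry.get_width(),telemetry.get_wrist_force())
E
```

```text
pics
scene [[385.658    0.     283.0887]
 [  0.     385.658  204.8981]
 [  0.       0.       1.    ]] [[   0.2021    0.9792    0.02    -52.7792]
 [   0.6789   -0.1253   -0.7234 -259.792 ]
 [  -0.7058    0.1598   -0.6901 1431.8943]
 [   0.        0.        0.        1.    ]]
top [[403.4768   0.     277.7353]
 [  0.     403.4768 214.7703]
 [  0.       0.       1.    ]] [[  -0.0089   -0.9998    0.0184  -42.8809]
 [  -0.9845    0.0056   -0.1754  479.4422]
 [   0.1753   -0.0196   -0.9843 1196.1134]
 [   0.        0.        0.        1.    ]]
0.1 [-0.0002  0.1295  0.9916 -0.0008] 85.45435021087893 [0.27   0.0891 1.017 ]
```

View pics/scene0.png

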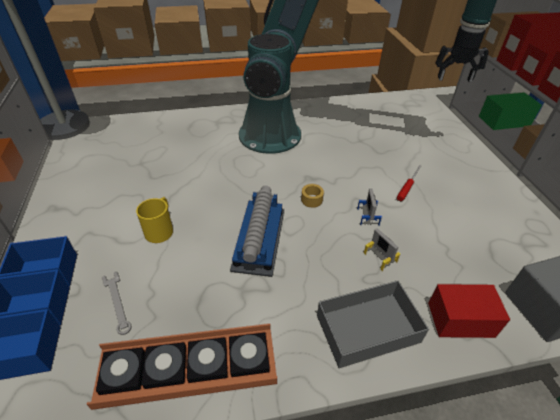

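View pics/top0.png

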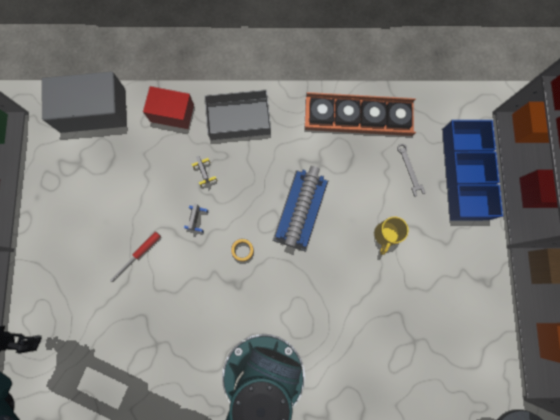

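Top view: the blue comb is near (196,219), the yellow one near (204,172), and the spindle runs from about (290,248) to (315,168). In the scene view the blue comb is near (370,208). I'll enlarge these areas.

Run:
```python
import cv2,numpy as np
t=cv2.imread("pics/top0.png");s=cv2.imread("pics/scene0.png")
def crop(im,x0,y0,w,h,f,step=10):
    c=cv2.resize(im[y0:y0+h,x0:x0+w],None,fx=f,fy=f,interpolation=cv2.INTER_CUBIC)
    for x in range(x0,x0+w):
        if x%step==0: cv2.line(c,(int((x-x0+.5)*f),0),(int((x-x0+.5)*f),6),(0,0,255),1);cv2.putText(c,str(x),(int((x-x0+.5)*f)-8,16),0,.33,(0,0,255),1)
    for y in range(y0,y0+h):
        if y%step==0: cv2.line(c,(0,int((y-y0+.5)*f)),(6,int((y-y0+.5)*f)),(0,0,255),1);cv2.putText(c,str(y),(8,int((y-y0+.5)*f)+4),0,.33,(0,0,255),1)
    return c
a=crop(t,176,199,40,40,7.5);b=crop(s,350,183,40,50,7.5)
c=crop(t,265,160,75,100,5);d=crop(s,225,180,70,100,5)
C=np.zeros((600,800,3),np.uint8)
for im,x,y in((a,0,0),(b,300,0)):pass
C[:300,:300]=a
e=np.zeros((600,800,3),np.uint8)
C[300:300+300,:300]=cv2.resize(b,(240,300)) .shape and np.pad(cv2.resize(b,(240,300)),((0,0),(0,60),(0,0)))
C[:500,310:310+375]=c
cv2.imwrite("pics/crop1.png",C)
e[:375,:300]=b;e[:500,350:700]=d
cv2.imwrite("pics/crop2.png",e)
```

```text
(no output)
```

View pics/crop1.png

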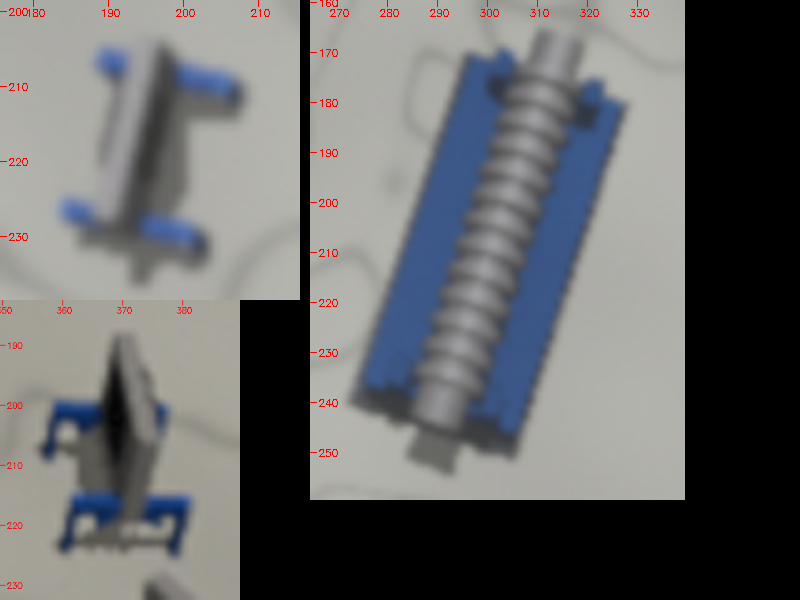

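View pics/crop2.png

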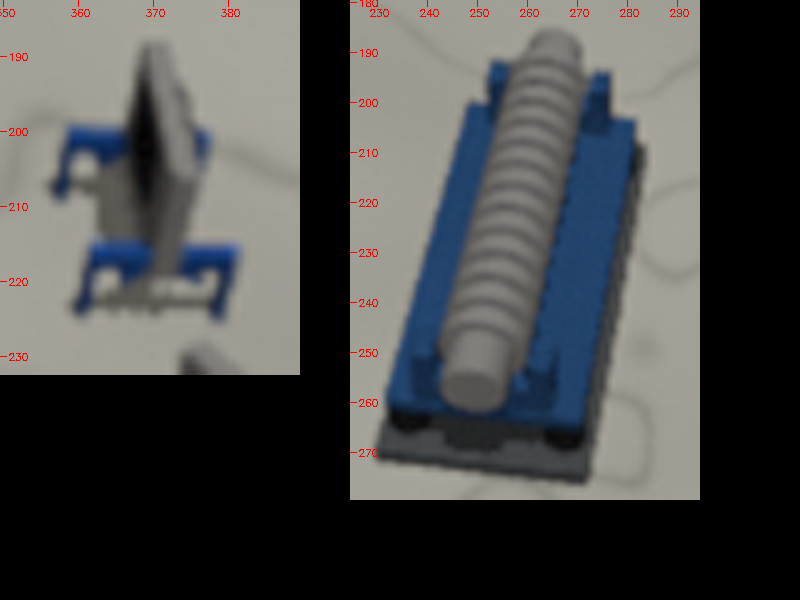

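```bash
cat > h.py <<'E'
import numpy as np,cv2
from scipy.optimize import least_squares
from cell import cams
M={n:(np.array(cams.camera_model(n)["mtx"]),np.array(cams.camera_model(n)["extrinsics"])) for n in("scene","top")}
def proj(n,P):
    K,T=M[n];c=(np.atleast_2d(P)@T[:3,:3].T+T[:3,3])@K.T
    return c[:,:2]/c[:,2:]
def unproj(n,u,v,z):
    K,T=M[n];d=T[:3,:3].T@np.linalg.solve(K,[u,v,1]);o=-T[:3,:3].T@T[:3,3]
    return o+d*(z-o[2])/d[2]
def place(p,L):
    x,y,a=p;c,s=np.cos(a),np.sin(a);L=np.atleast_2d(L).astype(float)
    return np.c_[x+c*L[:,0]-s*L[:,1],y+s*L[:,0]+c*L[:,1],L[:,2]]
def fit(obs,p0):
    f=lambda p:np.concatenate([(proj(n,place(p,l))[0]-uv) for n,l,uv in obs])
    r=least_squares(f,p0);return r.x,r.fun.reshape(-1,2)
E
python3 - <<'E'
from h import *
np.set_printoptions(precision=2,suppress=True)
o=[("top",(32,28,35),(188.5,206.5)),("top",(32,-28,35),(206.8,210.3)),("top",(-32,28,35),(184,226)),("top",(-32,-28,35),(202,230)),
("scene",(36,28,35),(381.5,215.3)),("scene",(36,-28,35),(361.5,215.3)),("scene",(-28,-28,35),(358.3,199.3)),("scene",(-28,28,35),(377.5,200.0))]
p0=list(unproj("top",196,218,35)[:2])+[-.3]
for oo in(o,o[:4],o[4:]):
    p,r=fit(oo,p0);print(p,np.degrees(p[2]));print(r.ravel())
p,_=fit(o,p0)
print("leaf top",proj("top",place(p,[(38,0,78),(-38,0,78)])),proj("scene",place(p,[(38,0,78),(-38,0,78)])))
# spindle from top: silhouette midpoints via row scan
im=cams.snapshot("top").astype(int)
ax=[]
for v in range(182,236,2):
    row=im[v]; x0=round(312-(v-172)*24/68)
    blue=(row[:,2]-row[:,0])>30
    l=x0
    while not blue[l]:l-=1
    r=x0
    while not blue[r]:r+=1
    ax.append(((l+r)/2,v,r-l))
ax=np.array(ax);k=np.polyfit(ax[:,1],ax[:,0],1);print(k,(ax[:,0]-np.polyval(k,ax[:,1])).std(),ax[:,2].mean())
a=unproj("top",np.polyval(k,175),175,75);b=unproj("top",np.polyval(k,240),240,75)
print(a,b,np.degrees(np.arctan2(*(a-b)[1::-1])))
# base corners, scene bottom
print([unproj("top",u,v,75) for u,v in((314,166),(288.5,243.5))], "bed corners at z~40",[unproj("top",u,v,40) for u,v in((296,170.5),(327.5,180.5),(304.5,246),(274,239.5))])
E
```

```text
[469.39 208.73  -0.21] -11.792473663660488
[-0.25  0.5  -0.82  0.25 -0.65  1.11 -0.77  0.7  -0.56  1.24 -0.43  0.92
 -0.37  1.38 -0.52  0.99]
[471.38 206.89  -0.21] -12.025658712189763
[ 0.42 -0.16 -0.17 -0.34 -0.06  0.42 -0.19  0.08]
[465.23 211.75  -0.21] -11.79276112304928
[-0.12  0.06  0.08 -0.25  0.12  0.3  -0.08 -0.09]
leaf top [[195.01 204.1 ]
 [189.05 228.82]] [[373.93 205.83]
 [369.48 187.52]]
[ -0.34 372.38] 0.49423674677482277 15.703703703703704
[ 595.89 -154.18   75.  ] [397.35 -83.94  75.  ] -19.483621229588973
[array([ 624.36, -158.1 ,   75.  ]), array([387.01, -76.77,  75.  ])] bed corners at z~40 [array([ 620.56, -105.09,   40.  ]), array([ 587.76, -203.31,   40.  ]), array([ 382.74, -126.94,   40.  ]), array([403.22, -34.38,  40.  ])]
```

Run:
```python
from h import *
np.set_printoptions(precision=2,suppress=True)
im=cams.snapshot("scene").astype(int)
ax=[]
for v in range(212,246,2):
    row=im[v]; x0=round(264-(v-200)*14/46)
    blue=(row[:,2]-row[:,0])>30
    l=x0
    while not blue[l]:l-=1
    r=x0
    while not blue[r]:r+=1
    ax.append(((l+r)/2,v,r-l))
ax=np.array(ax);k=np.polyfit(ax[:,1],ax[:,0],1);print(k,(ax[:,0]-np.polyval(k,ax[:,1])).std(),ax[:,2].mean(),ax[:,0])
a=unproj("scene",np.polyval(k,200),200,75);b=unproj("scene",np.polyval(k,248),248,75)
print(a,b,np.degrees(np.arctan2(*(a-b)[1::-1])))
for t in(a,b):print("y at x=500 line:",t[1]+(500-t[0])*np.tan(np.arctan2(*(a-b)[1::-1])))
print("end face",unproj("scene",249.5,256.5,75),"base",[unproj("scene",u,v,0) for u,v in((230.3,271.5),(272,276),(283,208.5))])
# predict scene with top-derived spindle pose
p=(499,-119.5,np.radians(-19.5))
print(proj("scene",place(p,[(x,y,97-22) for x in(-125,0,125) for y in(0,)])),proj("scene",place(p,[(120,-55,0),(120,55,0),(-120,55,0)])))
```

```text
[ -0.25 312.38] 0.2239128548148259 18.705882352941178 [260.  260.  259.  259.  258.5 258.  257.5 256.5 256.5 256.  255.5 254.5
 254.5 253.5 253.5 253.  252.5]
[425.75 -91.49  75.  ] [ 589.95 -148.16   75.  ] 160.95804878532562
y at x=500 line: -117.11602342916419
y at x=500 line: -117.11602342916422
end face [ 615.16 -156.49   75.  ] base [array([ 593.92, -205.63,   -0.  ]), array([ 627.47, -104.13,    0.  ]), array([393.38, -27.55,   0.  ])]
[[265.39 188.92]
 [257.3  220.08]
 [247.62 257.33]] [[228.02 271.8 ]
 [270.82 277.19]
 [283.72 211.02]]
```

```bash
cat >> h.py <<'E'
from cell import arm,effector,telemetry as T,order
def quat(deg):
    f=np.radians(deg)/2;return [0.,float(np.cos(f)),float(np.sin(f)),0.]
def wf(n=5,dt=.01):
    r=[]
    for _ in range(n): r.append(T.get_wrist_force()); arm.pause(dt)
    return np.mean(r,0)
def save(name):
    for n in("top","scene"): cv2.imwrite(f"pics/{name}_{n}.png",cv2.cvtColor(cams.snapshot(n),cv2.COLOR_RGB2BGR))
E
python3 - <<'E'
from h import *
np.set_printoptions(precision=3,suppress=True)
q=quat(168.2);t0=T.get_t()
arm.goto([468.5,209.3,150],q);print(T.get_t(),T.get_ee_pos(),T.get_tool_rot())
arm.move_l([468.5,209.3,42],150)
print(T.get_t());w=[T.get_wrist_force() for _ in range(6)];print(np.array(w),T.get_t())
effector.gripper_close();print(T.get_t(),T.get_width(),T.get_finger_force(),wf(),T.get_ee_pos())
save("grip")
a,b=cv2.imread("pics/grip_top.png")[170:260,150:250],cv2.imread("pics/grip_scene.png")[140:240,320:420]
C=np.zeros((400,800,3),np.uint8);C[:360,:400]=cv2.resize(a,None,fx=4,fy=4,interpolation=2);C[:,400:]=cv2.resize(b,None,fx=4,fy=4,interpolation=2)
cv2.imwrite("pics/grip.png",C)
E
```

```text
1.9917 [468.455 210.076 150.196] [0.    0.102 0.995 0.   ]
2.8583
[[-0.265  0.042 -0.338]
 [-0.265  0.042 -0.338]
 [-0.265  0.042 -0.338]
 [-0.265  0.042 -0.338]
 [-0.265  0.042 -0.338]
 [-0.265  0.042 -0.338]] 2.8583
3.4917 15.060912071274695 59.19929623603821 [-0.239 -0.573  3.558] [468.669 209.361  42.232]
```

View pics/grip.png

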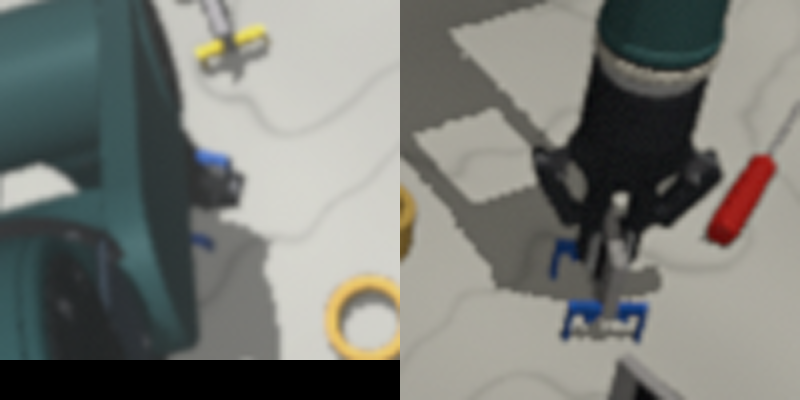

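The grip took, with an opening of 15 mm, and the near yoke is at about scene (371,220), as before. Next I lift it over the spindle.

Run:
```python
from h import *
np.set_printoptions(precision=3,suppress=True)
arm.move_l([468.5,209.3,190],200)
arm.goto([498.5,-118.2,190],quat(160.9));print(T.get_t(),T.get_ee_pos(),wf(10))
arm.move_l([498.5,-118.2,148],100);arm.pause(.2);print(T.get_t(),T.get_ee_pos(),wf(10),T.get_joint_positions())
save("over")
b=cv2.imread("pics/over_scene.png")[150:280,210:310]
a=cv2.imread("pics/over_top.png")[160:260,250:350]
C=np.zeros((600,800,3),np.uint8);C[:585,:450]=cv2.resize(b,None,fx=4.5,fy=4.5,interpolation=2);C[:350,450:]=cv2.resize(a,None,fx=3.5,fy=3.5,interpolation=2)
for i in range(13):cv2.putText(C,str(150+10*i),(0,int((10*i+.5)*4.5)+4),0,.33,(0,0,255),1)
for i in range(10):cv2.putText(C,str(210+10*i),(int((10*i+.5)*4.5)-8,10),0,.33,(0,0,255),1)
cv2.imwrite("pics/over.png",C)
print(proj("scene",place((498.5,-118.2,np.radians(-19.1)),[(36,28,141),(36,-28,141),(36,28,106),(36,-28,106)])))
```

```text
5.775 [ 498.326 -117.201  189.603] [ 0.045  0.173 -2.118]
6.625 [ 499.13  -118.365  148.749] [-0.176  0.087 -2.083] [-0.368  0.33   1.795  0.     1.016 -1.605]
[[265.833 212.707]
 [243.142 210.287]
 [265.985 222.684]
 [243.862 220.278]]
```

View pics/over.png

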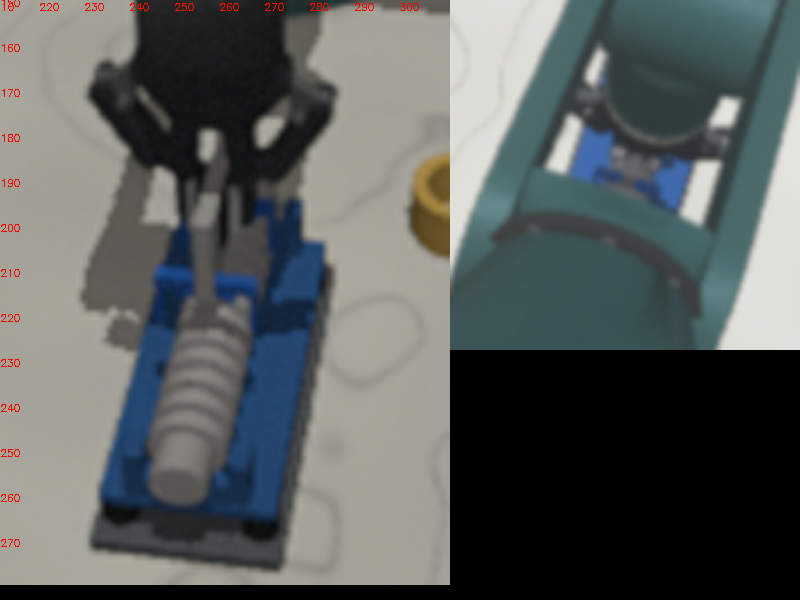

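The comb hangs over the spindle, with its near yoke at (244,209)-(266,211). The scene view puts it about 1 mm to the -y side of the axis. I'll shift it +1 mm and come down while feeling the force.

```bash
cat >> h.py <<'E'
A=np.radians(-19.1);R=np.array([[np.cos(A),np.sin(A),0],[-np.sin(A),np.cos(A),0],[0,0,1]]) # world->bed axes
C0=np.array([498.5,-118.2,0.])
B=R@[-.1,.1,-2.1]
def mv(l,rate=40): arm.move_l(list(C0+R.T@np.array(l,float)),rate)   # l: bed-frame (along, across, TCP z)
def pos(): return R@(np.array(T.get_ee_pos())-C0)
def F(n=4): return R@wf(n,.008)-B
E
python3 - <<'E'
from h import *
np.set_printoptions(precision=2,suppress=True)
mv([0,1,140],60);print(T.get_t(),pos(),F(10))
z=140
while z>114:
    z-=2 if z>124 else .5
    mv([0,1,z]);f=F();print(round(T.get_t(),2),z,pos(),f)
    if f[2]>2.2 or abs(f[1])>2.5 or abs(f[0])>3:break
arm.pause(.1);print(T.get_t(),pos(),F(10),T.get_torque())
E
```

```text
7.0917 [ -0.65   1.05 139.35] [0.26 0.13 0.17]
7.46 138 [ -0.05   0.98 137.95] [ 0.09 -0.15 -0.43]
7.74 136 [ -0.05   0.99 135.93] [ 0.01  0.24 -0.66]
8.03 134 [ -0.11   1.   133.9 ] [-0.09  0.09  0.07]
8.31 132 [ -0.08   0.99 131.88] [ 0.44  0.1  -0.33]
8.59 130 [ -0.1    1.01 129.89] [-0.1   0.6  -0.19]
8.88 128 [ -0.09   0.99 127.91] [0.26 0.27 0.09]
9.16 126 [ -0.12   1.03 125.89] [ 0.25  0.33 -0.02]
9.44 124 [ -0.09   1.   123.89] [ 0.04  0.34 -0.43]
9.72 123.5 [  0.03   1.   123.5 ] [ 0.39 -0.08 -0.3 ]
10.01 123.0 [  0.     1.01 123.02] [0.32 0.13 0.21]
10.29 122.5 [  0.01   0.99 122.48] [ 0.31  0.02 -0.11]
10.57 122.0 [ -0.     1.01 121.97] [ 0.35 -0.27 -0.15]
10.86 121.5 [ -0.03   1.02 121.48] [-0.03 -0.32 -0.49]
11.14 121.0 [ -0.07   1.   120.95] [-0.16 -0.03 -0.49]
11.43 120.5 [ -0.04   1.   120.48] [ 0.25 -0.41  0.01]
11.71 120.0 [ -0.01   0.99 119.99] [ 0.55 -0.05 -0.21]
11.99 119.5 [ -0.05   1.   119.47] [ 0.27 -0.07  0.17]
12.28 119.0 [ -0.01   1.   118.98] [ 0.47 -0.11  0.35]
12.56 118.5 [ -0.02   1.   118.48] [-0.16  0.02 -0.16]
12.84 118.0 [ -0.03   1.   117.96] [ 0.33 -0.42 -0.09]
13.12 117.5 [ -0.04   1.   117.46] [ 0.29  0.07 -0.05]
13.41 117.0 [ -0.01   1.02 116.97] [-0.07 -0.44 -0.35]
13.69 116.5 [ -0.04   1.03 116.47] [ 0.23 -0.35 -0.18]
13.97 116.0 [  0.02   0.96 116.  ] [ 0.32 -0.8  -0.13]
14.26 115.5 [  0.06   0.94 115.56] [ 0.33 -0.6   1.84]
14.54 115.0 [  0.11   0.95 115.05] [-0.28 -0.61  2.34]
14.6417 [  0.07   0.95 115.07] [-0.03 -0.66  2.42] [-0.07  0.13  0.03]
```

Contact came at a TCP height of 115.6, close to the home height, with a slight sideways force. I'll centre it across the spindle, then nudge it along to check that the grooves capture the teeth.

Run:
```python
from h import *
np.set_printoptions(precision=2,suppress=True)
def st(x,y,z,n=6):
    mv([x,y,z]);f=F(n);print(round(T.get_t(),2),(x,y,z),pos(),f);return f
for y in(.7,.4,.1,-.2,-.5): 
    f=st(0,y,115)
    if f[1]>.6:break
y0=y
for s in(1,-1):
    for x in(.4,.8,1.2):
        f=st(s*x,y0,115)
        if abs(f[0])>2.5:break
st(0,y0,115)
```

```text
15.03 (0, 0.7, 115) [  0.03   0.73 114.99] [ 0.01 -0.56  2.67]
15.32 (0, 0.4, 115) [ -0.02   0.37 114.95] [-0.13 -0.11  2.16]
15.62 (0, 0.1, 115) [  0.     0.05 115.  ] [ 0.05 -0.59  1.74]
15.93 (0, -0.2, 115) [ -0.02  -0.2  114.99] [-0.24 -0.04  1.36]
16.23 (0, -0.5, 115) [ -0.05  -0.44 114.97] [-0.5   0.15  1.66]
16.52 (0.4, -0.5, 115) [  0.11  -0.43 114.89] [-1.2   0.76  1.62]
16.82 (0.8, -0.5, 115) [  0.37  -0.44 114.87] [-1.92  0.72  1.5 ]
17.12 (1.2, -0.5, 115) [  0.61  -0.46 114.84] [-3.48  0.89  1.28]
17.43 (-0.4, -0.5, 115) [  0.13  -0.55 115.18] [-1.28  0.75  1.48]
17.73 (-0.8, -0.5, 115) [ -0.14  -0.59 115.19] [0.51 0.67 1.12]
18.02 (-1.2, -0.5, 115) [ -0.87  -0.57 115.1 ] [ 0.76 -0.27  0.88]
18.32 (0, -0.5, 115) [ -0.15  -0.54 114.94] [-0.26 -0.08  1.64]
```

```bash
cat >> h.py <<'E'
def st(x,y,z,n=6):
    mv([x,y,z]);f=F(n);print(round(T.get_t(),2),(x,y,z),pos(),f);return f
E
python3 - <<'E'
from h import *
np.set_printoptions(precision=2,suppress=True)
for x in(-.7,-1.1,-1.5,-1.9,-2.3):
    f=st(x,-.2,115)
    if abs(f[0])>3:break
for x in (-.8,-.4):st(x,-.2,115)
E
```

```text
18.62 (-0.7, -0.2, 115) [ -0.53  -0.3  115.07] [ 0.39 -0.38  1.58]
18.93 (-1.1, -0.2, 115) [ -0.98  -0.23 115.05] [ 0.6  -0.59  1.59]
19.23 (-1.5, -0.2, 115) [ -1.2   -0.23 115.11] [ 1.65 -0.61  1.18]
19.52 (-1.9, -0.2, 115) [ -1.45  -0.22 115.14] [ 2.73 -0.52  1.22]
19.82 (-2.3, -0.2, 115) [ -1.7   -0.26 115.18] [ 4.01 -0.53  0.77]
20.12 (-0.8, -0.2, 115) [ -1.25  -0.2  114.86] [ 2.21 -1.03  1.41]
20.43 (-0.4, -0.2, 115) [ -1.    -0.19 114.81] [ 0.42 -1.14  1.77]
```

The grooves hold it: walls on both sides at about +0.05 and -1.1 mm, and it sits at home height. Now I centre it and press.

Run:
```python
from h import *
np.set_printoptions(precision=2,suppress=True)
st(-.4,-.2,115.6);x,y=-.5,-.2
f=st(x,y,115.2,10)
z=115.2
while z>111.5:
    z-=.4 if f[2]<4 else .2
    f=st(x,y,z,6)
    if f[2]>4.8 or np.hypot(f[0],f[1])>4:break
t=T.get_t();L=[]
while T.get_t()-t<1.3: L.append(F(4))
L=np.array(L);print("hold",L.mean(0),L[:,2].min(),L[:,2].max(),pos())
```

```text
20.73 (-0.4, -0.2, 115.6) [ -0.87  -0.1  115.42] [ 0.17 -0.07  0.52]
21.06 (-0.5, -0.2, 115.2) [ -0.73  -0.17 115.14] [-0.44 -0.52  1.16]
21.36 (-0.5, -0.2, 114.8) [ -0.6   -0.22 114.81] [-0.77 -0.57  1.55]
21.66 (-0.5, -0.2, 114.39999999999999) [ -0.57  -0.2  114.42] [-0.56 -0.39  2.22]
21.96 (-0.5, -0.2, 113.99999999999999) [ -0.47  -0.2  114.06] [-1.1  -0.36  3.55]
22.26 (-0.5, -0.2, 113.59999999999998) [ -0.46  -0.19 113.67] [-0.85 -0.51  3.8 ]
22.56 (-0.5, -0.2, 113.19999999999997) [ -0.43  -0.2  113.28] [-1.41 -0.75  5.22]
hold [-1.32 -0.43  4.91] 4.300756471038723 5.476684922405932 [ -0.49  -0.2  113.2 ]
```

Run:
```python
from h import *
np.set_printoptions(precision=2,suppress=True)
st(-.6,-.2,114.6,6);st(-.7,-.2,115.0,10)
effector.release();arm.pause(.2);print(T.get_t(),T.get_width(),pos(),F(6))
mv([-.7,-.2,215],100)
arm.goto([420,150,280],quat(160.9));print(T.get_t(),T.get_ee_pos())
save("done")
b=cv2.imread("pics/done_scene.png")[170:280,210:310]
a=cv2.imread("pics/done_top.png")[160:260,250:350]
C=np.zeros((600,800,3),np.uint8);C[:550,:500]=cv2.resize(b,None,fx=5,fy=5,interpolation=2);C[:300,500:]=cv2.resize(a,None,fx=3,fy=3,interpolation=2)
cv2.imwrite("pics/done.png",C)
```

```text
24.16 (-0.6, -0.2, 114.6) [ -0.65  -0.19 114.49] [-0.82 -0.71  2.28]
24.49 (-0.7, -0.2, 115.0) [ -0.67  -0.19 114.94] [-0.15 -0.58  1.57]
25.375 85.23998295790662 [ -0.7   -0.2  115.01] [-0.05 -0.29  1.99]
27.6833 [420.38 149.36 279.66]
```

View pics/done.png

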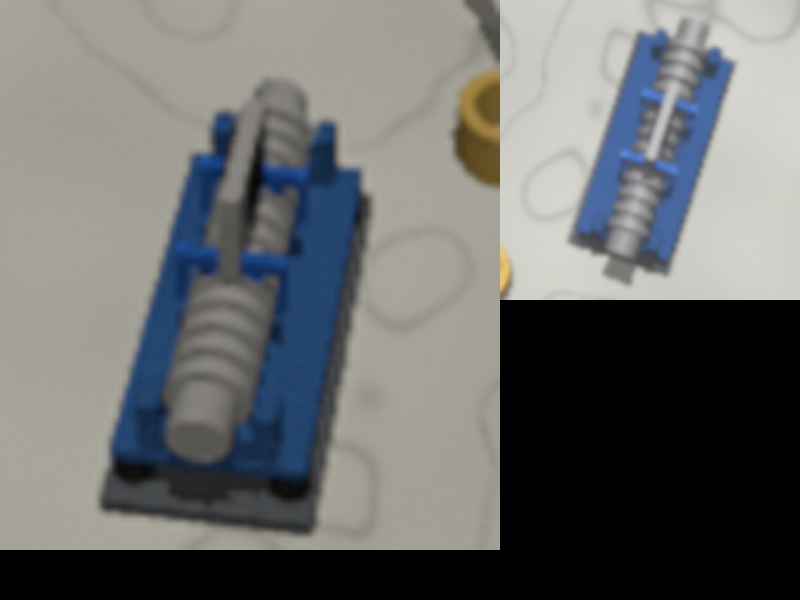

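Both views show the comb standing upright at mid-spindle, straddling it evenly and in line with it. The gripper is clear, so I'm handing in.

```bash
python3 -c "
from cell import order,telemetry as T
print(T.get_dq(),T.get_t(),order.hand_in())"
```

```text
the job is handed in; nothing more can be done
[-0.00399365  0.00115044 -0.00164948  0.00254466  0.00106743  0.00244298] 27.7833 None
```

The blue comb is seated in the thread at mid-spindle: I checked that the grooves held it, pressed it with about 4.9 N for 1.3 s (highest reading about 5.5 N), released it, and handed the job in at 27.8 s.

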